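# Stand the moisture stones in the airing rack

## Robot

A 6-joint arm with a two-finger parallel gripper is mounted at the origin on the work surface. World frame = base frame: x ahead of the robot, y to its left, z up, the work surface at z = 0. Lengths are in m, angles in rad, forces in N, time in s.
With the tool pointing down it reaches from about 0.35 to 0.775 m from the base axis. Payload 5.5 kg.
Tool frame: the origin (TCP) lies at the very end of the fingers, on their centre line; the grasp point (between the pads) lies 19 mm behind it; z points along the fingers, x is the direction in which the jaws open and shut, and the axes are right-handed (so a half turn about z gives the same grasp; the last joint's range is limited). The gripper opens to 85 mm and grips with 20 to 120 N. Pads are 22 mm wide; open, the fingers measure 114 mm over their backs; the gripper's body (76 mm by 85 mm) begins 54 mm behind the grasp point. The pads swing forward as they close: fully open they stand 13 mm farther back than shut.
Start: joints at [-1.399, 0.313, 0.046, 1.304, 0, 1.431], TCP at [0.176, -0.547, 0.231] pointing down, gripper open.
Joint ranges: [-2.76, 2.76], [-0.86, 1.69], [-1.03, 1.26], [-2.2, 2.34], [-1.47, 1.5], [-3.14, 3.14]. Speed limits (rad/s): [2.57, 2.57, 3.14, 3.14, 3.14, 3.14].

## Interface

Orientations are given as a unit quaternion [w, x, y, z].
In Python, from workcell import monitor, eyes, ticket gives the robot as it stands.
- The arm moves only by the tool send_rows, never from a script. Its argument "targets" is a list of rows, each a list of 5 numbers: the shift along the world's x, y, z in m, then the turn about the world's z in degrees, then the closure in counts, from 0 (fully open) to 255 (shut). A call has 1 to 12 rows; each row shifts and turns the commanded pose from where the row before left it; what a row does not reach is not made up. A row lasts 1/10 s, in which the tool goes at most 50 mm and 8.59 degrees, less where a joint would pass 70% of its speed; a pose out of reach is approached as far as the arm can. A call is refused whole if a number of a shift passes 0.05 or a number of a turn 8.59, either way. A call with a gripper value outside its range is refused whole. The fingers move at their own pace and stop on an object; "newtons" is the grip in N (left out, the last holds). Time passes only in rows, so rows that do not move let the fingers close. It gives the time, the measured TCP pose, the force and the opening at its end, in the units of the state.
- monitor.get_state(): the state, without advancing time (a new reading comes with each control period).
- eyes.read_camera(name): name is "side" or "top"; returns a dict with "img" (420x560x3 uint8, red, green, blue), "z_map" (420x560 float32, m along the optical axis (not along the pixel's ray), 0 where there is no reading), "camera_matrix" (3x3 intrinsics, pixels), "k1" (the pictures are not rectified: a ray, as slopes to the right and down, at radius r is drawn at 1 + k1 r^2 times it, then the intrinsics apply), "pose" (4x4, takes a point from camera to world coordinates). Camera axes: x right, y down, z forward; pixel columns grow to the right and rows downward; lengths in m; the calibration is good to about 2 mm. A picture is of the moment at which its call begins.
- ticket.hand_in(): hands the job in, once; it reports no verdict.
Trained networks look in the newest picture that a camera, given by its name, has taken for a name from the list of things; names that differ only in an ending like _2 or _b are one class to them, and where a whole thing is asked for, a point or a joint stands for the part that bears it (a point fixed in the world has none). Each returns a list of dicts, best first, with "conf" (0 to 1); they miss things now and then, are a little off and sometimes report something else, mostly with a low value. They report only what shows in the picture. A call takes as long as a camera call. They do not tell look-alikes from the thing itself.
- eyes.spot_in(name, camera): "xyz" ([x, y, z] in m, in world coordinates, good to about 4 mm: the middle of the surface that is visible of it).
- eyes.tip_of(name, camera): "xyz" ([x, y, z] in m, in world coordinates, good to about 4 mm: a listed point, or the origin of a listed thing).
The state is a dict: "clock": time; "joint_pos": joint angles; "qvel": joint speeds; "tau": joint torques, N m; "tcp_pos": TCP position; "orientation": TCP orientation; "wrist_force": force on the tool from outside, world axes, zero at the start; "ft_torque": the same for the moment, N m; "finger_gap": finger opening in m.
Only numpy, scipy, OpenCV 4.12 (cv2) and the standard library are available. Lean on these libraries where they do the work, as an engineer would, in place of code of your own. Each camera call takes 0.05 s, during which the arm holds its last target.

## Task

Stand two of the moisture-absorbing stone slabs upright on edge in the pegged wooden rack to air: the round-topped (arched) one in the end slot beside the round hygrometer, the tall square-cornered one in the slot at the opposite end, each right down on the rack's base board and centred between its front and back. The middle slot stays empty for the air, and the short slab stays where it is standing.

Things in the scene. Friction and masses are not known exactly. Their poses are not given: they have to be found in the camera images.
- arch_c (a point): centre (60 mm above its foot) of the arched stone slab: off-white, loose, standing on edge on the shelf (z = 0); 84 mm wide (its x), 22 mm thick (its y), 120 mm high (its z), the top a half circle of 42 mm radius over straight sides. About 0.19 kg. Front and back are alike.
- tall_c (a point): centre (60 mm above its foot) of the tall square-cornered stone slab: off-white, loose, standing on edge on the shelf; 100 mm wide (its x), 22 mm thick (its y), 120 mm high (its z). About 0.24 kg. Front and back are alike.
- short_c (a point): centre (35 mm above its foot) of the short square-cornered stone slab that must be left where it is: off-white, loose, standing on edge; 65 mm wide (its x), 22 mm thick (its y), 70 mm high (its z).
- rack: Fixed wooden rack; origin on the shelf under the middle slot, z up. Base board 15 mm thick, x -70..70, y -150..90 mm. Peg pairs (x +-30) at y -72, -24, 24, 72 mm make 3 empty slots along x, centred at y -48, 0, 48 mm. Pegs 20 mm thick, the top 20 mm tapering to 8; tops 75 mm above the shelf. Round hygrometer, 54 mm across, at y -118 mm, top 31 mm up. Slabs stand with thickness along rack y.
There are look-alikes about, which are no part of the job. What is shaped like the part that bears arch_c but blue or pink is not meant.

How it is judged:
At the end, for the whole second after the job is handed in: Arched slab in the slot beside the hygrometer, tall square one in the opposite end slot: centres within 14 mm across and 20 mm along the slot, 66 to 84 mm above the shelf, upright and in line within 15 degrees, released, at rest; short slab within 30 mm of its start (x of arch_c in the frame of rack between -0.02 and 0.02 m and y of arch_c in the frame of rack between -0.062 and -0.034 m and z of arch_c in the frame of rack between 0.066 and 0.084 m and angle between the y axis of each of arch_c, tall_c and the y axis of rack, either way round below 0.26 rad and angle between each of arch_c, tall_c's own z axis and vertical below 0.26 rad and linear speed of each of arch, tall below 0.02 m/s and x of tall_c in the frame of rack between -0.02 and 0.02 m and y of tall_c in the frame of rack between 0.034 and 0.062 m and z of tall_c in the frame of rack between 0.066 and 0.084 m and not (distance of short_c from where it was at the start of the episode above 0.03 m)); the robot touches nothing.
It fails at once if the short slab is moved by more than 30 mm or tipped over (distance of short_c from where it was at the start of the episode above 0.03 m or angle between short_c's own z axis and vertical above 0.5 rad).
It also fails if it takes over 70 s, if anything falls off the work surface, if the arm or the gripper's body presses on something with over 40 N, if the wrist force passes 120 N, or if a joint passes its speed limit or range.

## Working session

There is one attempt and no reset: what is moved stays moved. The work goes in short steps, Python scripts to look and compute and a tool call to move; the robot and the scene stay as the last step left them, time stands still between calls to the robot, and variables do not carry over. Pictures are saved under pics/ and viewed, and the job is handed in when it is done.

Besides the shell and the picture viewer there is one more tool, called after "Emit:" in YAML: its name, and indented under it one key for each argument. send_rows: Moves the arm, as the interface text tells. Its arguments: {"type":"object","properties":{"targets":{"type":"array"},"newtons":{"type":"number"}},"required":["targets"]}

```bash
mkdir -p pics; ls
python3 - <<'E'
from workcell import monitor, eyes
import cv2
s=monitor.get_state();print(s)
for c in ("side","top"):
    d=eyes.read_camera(c);cv2.imwrite(f"pics/{c}0.png",d["img"][:,:,::-1])
    print(c,d["camera_matrix"].tolist(),d["k1"],d["pose"].round(4).tolist())
    for n in ("arch_c","tall_c","short_c","rack"):
        for f in ("tip_of","spot_in"):
            print(n,f,[( [round(float(v),4) for v in q["xyz"]],round(float(q["conf"]),2)) for q in getattr(eyes,f)(n,c)])
E
```

```text
pics
{'clock': 0.0, 'joint_pos': array([-1.39860009e+00,  3.14010688e-01,  4.49749378e-02,  1.30361598e+00,
       -1.07832938e-05,  1.43117638e+00]), 'qvel': array([-9.45495625e-04,  8.51387659e-04, -1.46108477e-05, -1.68026043e-04,
       -1.59187414e-03, -8.77745570e-04]), 'tau': array([ 7.92807987e-04, -4.80628145e+01,  2.98533118e+01,  1.92898972e-02,
       -5.17906426e-05,  3.46697220e-06]), 'tcp_pos': array([ 0.1762897 , -0.546762  ,  0.23040138]), 'orientation': array([-6.41337169e-04,  8.08327480e-01, -5.88732387e-01, -6.70329622e-04]), 'wrist_force': array([-0.21162734,  0.96515518, -0.77908814]), 'ft_torque': array([-0.01684919,  0.00960439,  0.00821888]), 'finger_gap': 0.08562780328679895}
side [[505.74856833533, 0.0, 284.61481835495647], [0.0, 505.74856833533, 209.29370213532607], [0.0, 0.0, 1.0]] -0.09681329099403316 [[0.9961, -0.0436, 0.0762, 0.4345], [-0.0877, -0.5324, 0.842, -0.6877], [0.0038, -0.8454, -0.5341, 0.5756], [0.0, 0.0, 0.0, 1.0]]
arch_c tip_of [([0.3771, -0.1868, 0.0636], 0.96), ([0.4731, 0.064, 0.0586], 0.74), ([0.5824, 0.0066, 0.0578], 0.68), ([0.5839,
[... 830 characters left out ...]
.0]]
arch_c tip_of [([0.5876, 0.3378, 0.057], 0.94), ([0.3824, -0.1821, 0.0607], 0.9), ([0.5814, 0.0092, 0.0602], 0.8), ([0.4753, 0.0603, 0.0563], 0.72)]
arch_c spot_in [([0.5749, 0.3188, 0.1031], 0.91), ([0.5671, 0.0119, 0.1018], 0.86), ([0.3836, -0.1701, 0.0938], 0.85), ([0.5012, 0.1808, 0.1018], 0.76), ([0.4689, 0.0642, 0.1085], 0.67)]
tall_c tip_of [([0.633, 0.2073, 0.0592], 0.64), ([0.4752, 0.0613, 0.0589], 0.4)]
tall_c spot_in [([0.6239, 0.2048, 0.1138], 0.94)]
short_c tip_of [([0.4709, 0.2881, 0.0341], 0.63)]
short_c spot_in [([0.4658, 0.2833, 0.0714], 0.8)]
rack tip_of [([0.5675, -0.168, 0.0005], 0.97), ([0.4723, 0.0599, 0.0597], 0.41)]
rack spot_in [([0.5683, -0.1872, 0.016], 0.89)]
```

View pics/side0.png

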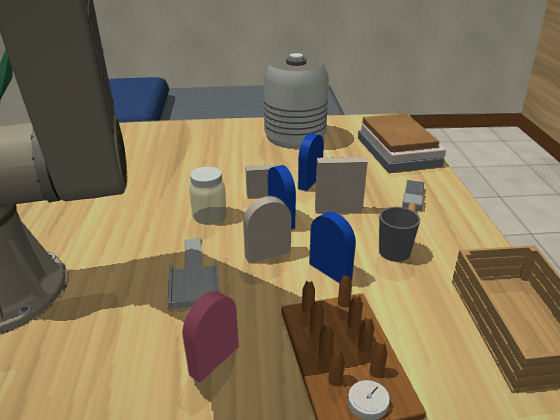

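View pics/top0.png

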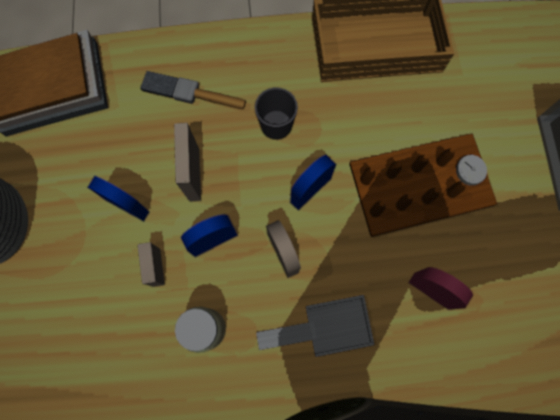

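The off-white arch is at side pixel (267,230) and top pixel (284,248). Its look-alikes are:
- Blue arches at side (332,247), (282,195) and (311,160).
- A pink arch at side (211,335).

The tall slab is at side (341,185) and top (187,162). The short slab is at side (258,181) and top (149,264). Next I'll measure positions and yaws from depth.

```bash
cat > h.py <<'E'
import numpy as np, cv2
from workcell import monitor, eyes
def cloud(c):
    d=eyes.read_camera(c);K=d["camera_matrix"];k=d["k1"];z=d["z_map"]
    v,u=np.mgrid[0:420,0:560]
    x=(u-K[0,2])/K[0,0];y=(v-K[1,2])/K[1,1]
    rd=np.hypot(x,y);r=rd.copy()
    for _ in range(20): r=rd/(1+k*r*r)
    s=1/(1+k*r*r)
    P=np.stack([x*s*z,y*s*z,z,np.ones_like(z)],-1)@d["pose"].T
    P=P[...,:3];P[z==0]=np.nan
    return d,P
def proj(d,p):
    q=np.linalg.inv(d["pose"])@np.append(p,1);a=q[:2]/q[2];a=a*(1+d["k1"]*(a@a));K=d["camera_matrix"]
    return a*K[0,0]+K[:2,2]
E
python3 - <<'E'
from h import *
for c in("side","top"):
    d,P=cloud(c);img=d["img"]
    hsv=cv2.cvtColor(img,cv2.COLOR_RGB2HSV)
    for n,p,h,R in (("arch",(.474,.062),.12,.065),("tall",(.634,.208),.12,.07),("short",(.474,.286),.07,.05),):
        m=(hsv[...,1]<80)&(np.hypot(P[...,0]-p[0],P[...,1]-p[1])<R)&(P[...,2]>.012)&(P[...,2]<.16)
        q=P[m]
        r=cv2.minAreaRect(q[:,:2].astype(np.float32)*1000)
        print(c,n,m.sum(),"zmax",np.percentile(q[:,2],98).round(4),"rect mm",r)
        t=q[q[:,2]>h-.012]
        if len(t)>8:
            r=cv2.minAreaRect(t[:,:2].astype(np.float32)*1000);print("   top",len(t),t[:,:].mean(0).round(4),r)
        u=np.argwhere(m);print("   px",u.min(0),u.max(0))
    if c=="top":
        m=(P[...,2]>.01)&(P[...,2]<.02)&(np.abs(P[...,0]-.57)<.15)&(np.abs(P[...,1]+.19)<.16)
        q=P[m];r=cv2.minAreaRect(q[:,:2].astype(np.float32)*1000);print("board",m.sum(),r)
        m=(P[...,2]>.055)&(P[...,2]<.085)&(np.abs(P[...,0]-.57)<.1)&(np.abs(P[...,1]+.19)<.16)
        n,l,st,ce=cv2.connectedComponentsWithStats(m.astype(np.uint8))
        for i in range(1,n): print("peg",st[i,4],ce[i].round(1),P[l==i].mean(0).round(4),P[l==i][:,2].max().round(3))
    o=cv2.resize(img[200:290,220:310] if c=="top" else img[170:290,220:370],None,fx=5,fy=5)
    cv2.imwrite(f"pics/crop_{c}.png",o[:600,:800,::-1])
E
```

```text
side arch 2387 zmax 0.1186 rect mm ((471.24957275390625, 64.6020278930664), (85.4793930053711, 27.121999740600586), 18.317991256713867)
   top 318 [0.4689 0.0613 0.1147] ((470.8719482421875, 64.67207336425781), (56.65696716308594, 26.092058181762695), 16.60448455810547)
   px [196 243] [257 290]
side tall 2466 zmax 0.1199 rect mm ((629.9528198242188, 207.0275421142578), (28.867542266845703, 100.60370635986328), 86.90473175048828)
   top 485 [0.6291 0.2035 0.1163] ((629.99658203125, 207.06552124023438), (28.853363037109375, 100.23450469970703), 86.83456420898438)
   px [157 315] [208 366]
side short 622 zmax 0.0703 rect mm ((468.8194274902344, 284.4889221191406), (64.62657928466797, 26.299816131591797), 7.430913925170898)
   top 225 [0.4644 0.2813 0.0665] ((468.81182861328125, 284.82684326171875), (63.3092155456543, 25.861698150634766), 3.3746557235717773)
   px [164 246] [193 274]
top arch 868 zmax 0.12 rect mm ((470.8241882324219, 66.42330932617188), (79.48286437988281, 22.25237464904785), 18.846982955932617)
   top 551 [0.4709 0.0666 0.1154] ((471.5364990234375, 66.62198638916016),
[... 572 characters left out ...]
56, 285.85308837890625), (65.47137451171875, 22.921857833862305), 3.3934898376464844)
   px [243 138] [285 163]
board 7726 ((566.8102416992188, -177.3755645751953), (141.81576538085938, 282.0788269042969), 8.098797798156738)
peg 84 [448.1 153.7] [ 0.6029 -0.2318  0.0639] 0.075
peg 81 [422.1 159.7] [ 0.5965 -0.1846  0.0638] 0.074
peg 86 [395.6 166.3] [ 0.5895 -0.1372  0.0638] 0.076
peg 9 [333.9 168. ] [ 0.5951 -0.0323  0.0698] 0.084
peg 85 [369.1 173. ] [ 0.5824 -0.0908  0.0637] 0.075
peg 92 [459.3 186.2] [ 0.5442 -0.2405  0.0636] 0.077
peg 87 [432.7 193.3] [ 0.5367 -0.1923  0.0637] 0.076
peg 84 [406.2 200. ] [ 0.5299 -0.1456  0.0635] 0.076
peg 85 [379.4 206.7] [ 0.5233 -0.0992  0.0638] 0.076
```

View pics/crop_side.png

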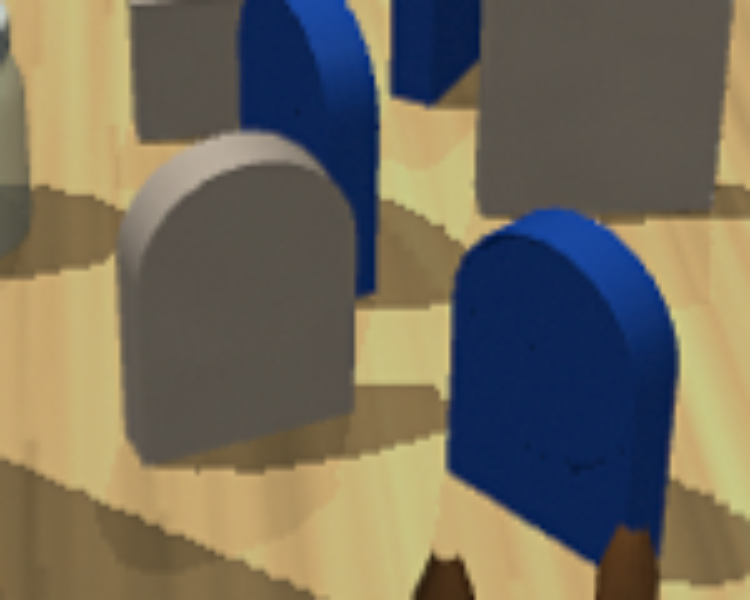

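Choice confirmed: the off-white arch is at (0.471, 0.066), long axis yaw about 19°. The tall slab is at (0.631, 0.208), yaw about -1.6°. The rack centre is near (0.565, -0.167), yaw about 8.2°. I'll move above the arch, using the half-turned grasp (+181°) so the last joint stays in range.

Emit:
send_rows:
  targets:
    - [0.0123,0.0255,0,7.55,0]
    - [0.0123,0.0255,0,7.55,0]
    - [0.0123,0.0255,0,7.55,0]
    - [0.0123,0.0255,0,7.55,0]
    - [0.0123,0.0255,0,7.55,0]
    - [0.0123,0.0255,0,7.55,0]
    - [0.0123,0.0255,0,7.55,0]
    - [0.0123,0.0255,0,7.55,0]
    - [0.0123,0.0255,0,7.55,0]
    - [0.0123,0.0255,0,7.55,0]
    - [0.0123,0.0255,0,7.55,0]
    - [0.0123,0.0255,0,7.55,0]
  newtons: 40

```text
clock: 2.2
tcp_pos: [0.3244, -0.2403, 0.2315]
orientation: [0.0, 0.987, 0.163, 0.0]
wrist_force: [0.8, -0.1, -0.5]
finger_gap: 0.0857
```

Emit:
send_rows:
  targets:
    - [0.0123,0.0255,0,7.55,0]
    - [0.0123,0.0255,0,7.55,0]
    - [0.0123,0.0255,0,7.55,0]
    - [0.0123,0.0255,0,7.55,0]
    - [0.0123,0.0255,0,7.55,0]
    - [0.0123,0.0255,0,7.55,0]
    - [0.0123,0.0255,0,7.55,0]
    - [0.0123,0.0255,0,7.55,0]
    - [0.0123,0.0255,0,7.55,0]
    - [0.0123,0.0255,0,7.55,0]
    - [0.0123,0.0255,0,7.55,0]
    - [0.0123,0.0255,0,7.55,0]

```text
clock: 3.4
tcp_pos: [0.472, 0.0659, 0.2315]
orientation: [0.0, 0.578, 0.816, 0.0]
wrist_force: [0.0, -0.4, 0.4]
finger_gap: 0.0858
```

```bash
cat >> h.py <<'E'
def st():
    s=monitor.get_state();w,x,y,z=s["orientation"]
    yaw=np.degrees(np.arctan2(2*(x*y+w*z),1-2*(y*y+z*z)))
    print("t",round(s["clock"],2),"tcp",s["tcp_pos"].round(4),"yaw",yaw.round(2),"j",s["joint_pos"].round(2),"F",s["wrist_force"].round(1),"gap",round(s["finger_gap"],4))
E
python3 -c "
from h import *
st()
# rack & slab refine from unobstructed start not possible now; check
"
```

```text
t 3.4 tcp [0.472  0.0659 0.2315] yaw 109.39 j [-0.03  0.12 -0.2   1.25  0.   -0.37] F [ 0.  -0.4  0.4] gap 0.0858
```

Emit:
send_rows:
  targets:
    - [0,0,-0.03,0,0]
    - [0,0,-0.03,0,0]
    - [0,0,-0.03,0,0]
    - [0,0,-0.03,0,0]
    - [0,0,-0.02,0,0]
    - [0,0,-0.01,0,0]
    - [0,0,0,0,0]

```text
clock: 4.1
tcp_pos: [0.4706, 0.0647, 0.0803]
orientation: [-0.001, 0.58, 0.814, -0.001]
wrist_force: [-0.2, 0.4, -0.5]
finger_gap: 0.0852
```

```bash
python3 -c "
from h import *
st()
for c in('side','top'):
    d,P=cloud(c);cv2.imwrite(f'pics/g1_{c}.png',d['img'][:,:,::-1])
a=cv2.imread('pics/g1_side.png');b=cv2.imread('pics/g1_top.png')
cv2.imwrite('pics/g1.png',np.hstack([cv2.resize(a[120:300,180:380],None,fx=2,fy=2),cv2.resize(b[170:350,190:390],None,fx=2,fy=2)]))
"
```

```text
t 4.1 tcp [0.4706 0.0647 0.0803] yaw 109.06 j [-0.03  0.23 -0.46  0.89  0.   -0.37] F [-0.2  0.4 -0.5] gap 0.0852
```

View pics/g1.png

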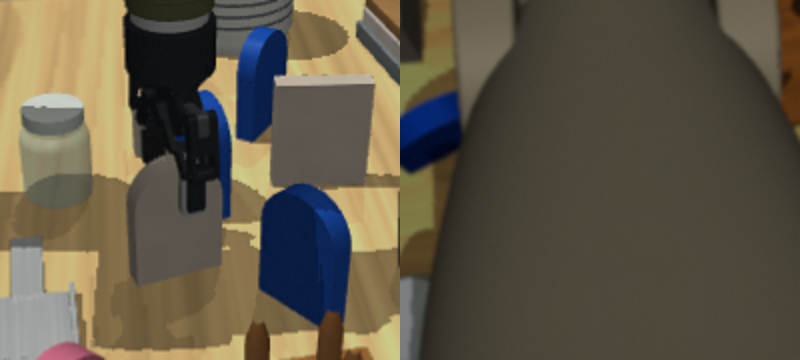

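The side view shows the jaws straddling the off-white arch, with the near finger at crop (193,190) in front of its face. Closing and lifting.

Emit:
send_rows:
  targets:
    - [0,0,0,0,120]
    - [0,0,0,0,255]
    - [0,0,0,0,255]
    - [0,0,0,0,255]
    - [0,0,0,0,255]
    - [0,0,0,0,255]
    - [0,0,0,0,255]
    - [0,0,0,0,255]
  newtons: 40

```text
clock: 5.0
tcp_pos: [0.4718, 0.0648, 0.0817]
orientation: [0.0, 0.58, 0.814, 0.0]
wrist_force: [-1.3, 0.7, 3.9]
finger_gap: 0.0214
```

Emit:
send_rows:
  targets:
    - [0,0,0.01,0,255]
    - [0,0,0.02,0,255]
    - [0,0,0.03,0,255]
    - [0,0,0.03,0,255]
    - [0,0,0.03,0,255]
    - [0,0,0.02,0,255]
    - [0,0,0.01,0,255]
    - [0,0,0,0,255]

```text
clock: 5.8
tcp_pos: [0.4722, 0.0646, 0.2324]
orientation: [0.001, 0.58, 0.814, 0.001]
wrist_force: [0.7, 0.7, -1.9]
finger_gap: 0.0216
```

```bash
python3 -c "
from h import *
st()
d,P=cloud('side');cv2.imwrite('pics/g2.png',d['img'][:,:,::-1])
"
```

```text
t 5.8 tcp [0.4722 0.0646 0.2324] yaw 109.06 j [-0.03  0.12 -0.2   1.25 -0.   -0.37] F [ 0.7  0.7 -1.9] gap 0.0216
```

View pics/g2.png

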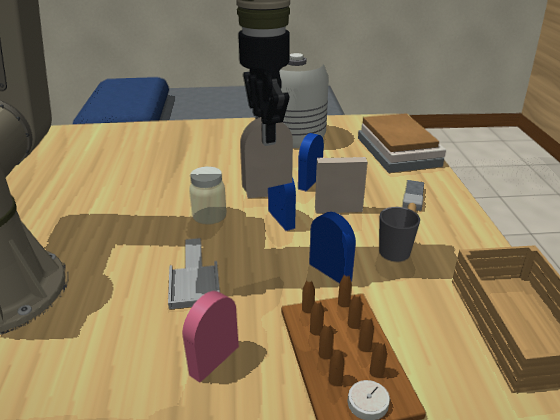

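The arch is held upright at side (267,155) and the foot is well clear. Now I'll measure its offset in the grip and refine the rack pose from the side camera.

```bash
cat > m.py <<'E'
from h import *
from scipy.optimize import least_squares
def pegs(c,yw=8.2,c0=(.565,-.167),show=True):
    # peg tips only: highest points per peg
    d,P=cloud(c)
    w=np.radians(yw);R=np.array([[np.cos(w),-np.sin(w)],[np.sin(w),np.cos(w)]])
    loc=(P[...,:2]-np.array(c0))@R
    src=[];dst=[]
    for px in(-.03,.03):
        for py in(-.072,-.024,.024,.072):
            m=(np.abs(loc[...,0]-px)<.018)&(np.abs(loc[...,1]-py)<.018)&(P[...,2]>.067)&(P[...,2]<.08)
            if m.sum()>=4:
                src.append((px,py));dst.append(P[m][:,:2].mean(0))
    src=np.array(src);dst=np.array(dst)
    A=src-src.mean(0);B=dst-dst.mean(0)
    a=np.arctan2((A[:,0]*B[:,1]-A[:,1]*B[:,0]).sum(),(A*B).sum())
    Ra=np.array([[np.cos(a),-np.sin(a)],[np.sin(a),np.cos(a)]])
    t=dst.mean(0)-Ra@src.mean(0)
    print(c,"rack fit n",len(src),"yaw",np.degrees(a).round(2),"c",t.round(4),"res",(np.abs(dst-(src@Ra.T+t)).max()).round(4))
    m=(P[...,2]>.01)&(P[...,2]<.02)&(np.abs(loc[...,0])<.085)&(np.abs(loc[...,1]+.03)<.135)
    q=P[m];r=cv2.minAreaRect(q[:,:2].astype(np.float32)*1000);print("   board rect",r)
if __name__=="__main__":
    for c in("side","top"): pegs(c)
    s=monitor.get_state();t=s["tcp_pos"]
    d,P=cloud("side");hsv=cv2.cvtColor(d["img"],cv2.COLOR_RGB2HSV)
    m=(hsv[...,1]<80)&(hsv[...,2]>70)&(np.hypot(P[...,0]-t[0],P[...,1]-t[1])<.07)&(P[...,2]<t[2]-.002)&(P[...,2]>t[2]-.11)
    q=P[m];r=cv2.minAreaRect(q[:,:2].astype(np.float32)*1000);print("held",m.sum(),r,"z",np.percentile(q[:,2],[1,99]).round(4))
    # plane fit of front face
    cc=q.mean(0);u,S,V=np.linalg.svd(q-cc,full_matrices=False);print("plane n",V[2].round(3),"rms",S[2]/np.sqrt(len(q)),"c",cc.round(4))
E
python3 m.py
```

```text
side rack fit n 8 yaw 7.94 c [ 0.5637 -0.1717] res 0.0007
   board rect ((568.338623046875, -198.65994262695312), (140.3999786376953, 241.38853454589844), 8.008275032043457)
top rack fit n 1 yaw 0.0 c [ 0.5723 -0.1726] res 0.0
   board rect ((581.4261474609375, -290.72052001953125), (139.0425567626953, 55.128135681152344), 5.8895792961120605)
held 2025 ((471.9189758300781, 55.22936248779297), (86.59893798828125, 21.8466796875), 8.04726505279541) z [0.1486 0.2271]
plane n [-0.313  0.95   0.013] rms 0.002059509832027067 c [0.4722 0.0549 0.1885]
```

Emit:
send_rows:
  targets:
    - [0.0083,-0.0234,0,-0.92,255]
    - [0.0083,-0.0234,0,-0.92,255]
    - [0.0083,-0.0234,0,-0.92,255]
    - [0.0083,-0.0234,0,-0.92,255]
    - [0.0083,-0.0234,0,-0.92,255]
    - [0.0083,-0.0234,0,-0.92,255]
    - [0.0083,-0.0234,0,-0.92,255]
    - [0.0083,-0.0234,0,-0.92,255]
    - [0.0083,-0.0234,0,-0.92,255]
    - [0.0083,-0.0234,0,-0.92,255]
    - [0.0083,-0.0234,0,-0.92,255]
    - [0.0083,-0.0234,0,-0.92,255]

```text
clock: 7.2
tcp_pos: [0.5708, -0.2168, 0.2296]
orientation: [-0.001, 0.656, 0.755, -0.0]
wrist_force: [-0.6, -0.3, -2.0]
finger_gap: 0.0217
```

Emit:
send_rows:
  targets:
    - [0,0,0,0,255]
    - [0,0,-0.02,0,255]
    - [0,0,-0.02,0,255]
    - [0,0,-0.02,0,255]
    - [0,0,0,0,255]
    - [0,0,0,0,255]

```text
clock: 7.8
tcp_pos: [0.5705, -0.2153, 0.1707]
orientation: [-0.001, 0.656, 0.755, -0.0]
wrist_force: [-0.1, -1.0, -1.7]
finger_gap: 0.0213
```

```bash
python3 -c "
from h import *
st()
d,P=cloud('side');cv2.imwrite('pics/g3.png',d['img'][:,:,::-1])
d,P=cloud('top');cv2.imwrite('pics/g3t.png',d['img'][:,:,::-1])
";python3 m.py
```

```text
t 7.8 tcp [ 0.5705 -0.2153  0.1707] yaw 98.05 j [-0.49  0.4   0.03  1.2   0.   -0.63] F [-0.1 -1.  -1.7] gap 0.0213
side rack fit n 5 yaw 7.77 c [ 0.563  -0.1716] res 0.0036
   board rect ((568.4712524414062, -198.548095703125), (140.1809844970703, 242.68760681152344), 8.208776473999023)
top rack fit n 6 yaw 8.1 c [ 0.5639 -0.166 ] res 0.0011
   board rect ((569.82666015625, -197.81201171875), (141.22549438476562, 240.96954345703125), 7.581072807312012)
held 3011 ((570.5672607421875, -226.65895080566406), (24.154943466186523, 86.41941833496094), 83.85152435302734) z [0.0917 0.1696]
plane n [ 0.088 -0.996 -0.007] rms 0.003253412111946817 c [ 0.569  -0.226   0.1315]
```

View pics/g3.png

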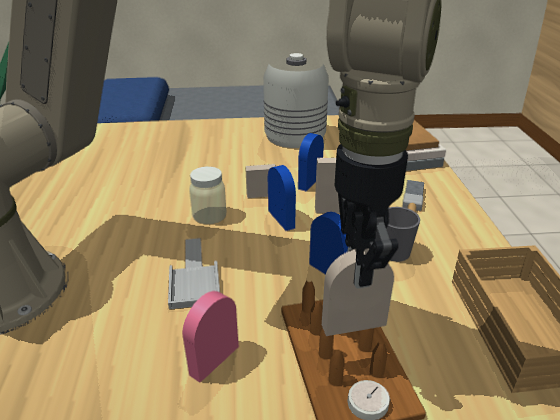

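View pics/g3t.png

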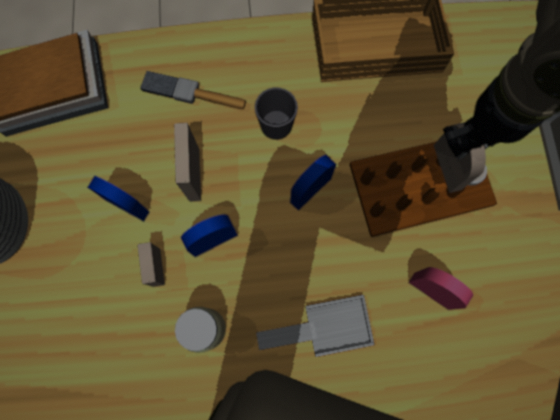

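The arch sits over the slot next to the hygrometer, foot at side (358,330). My estimates of the rack centre agree at about (0.565, -0.168). Lowering gently with a 1 mm correction.

Emit:
send_rows:
  targets:
    - [0.001,-0.001,0,0,255]
    - [0,0,-0.01,0,255]
    - [0,0,-0.01,0,255]
    - [0,0,-0.01,0,255]
    - [0,0,-0.01,0,255]
    - [0,0,-0.01,0,255]
    - [0,0,-0.01,0,255]
    - [0,0,0,0,255]

```text
clock: 8.85
tcp_pos: [0.5711, -0.2165, 0.1092]
orientation: [-0.002, 0.656, 0.755, -0.0]
wrist_force: [-1.0, -1.1, -1.9]
finger_gap: 0.0215
```

```bash
python3 -c "
from h import *
st()
d,P=cloud('side');cv2.imwrite('pics/g4.png',cv2.resize(d['img'][220:420,260:460,::-1],None,fx=3,fy=3))
"
```

```text
t 8.85 tcp [ 0.5711 -0.2165  0.1092] yaw 98.02 j [-0.49  0.44 -0.07  1.06  0.   -0.63] F [-1.  -1.1 -1.9] gap 0.0215
```

View pics/g4.png

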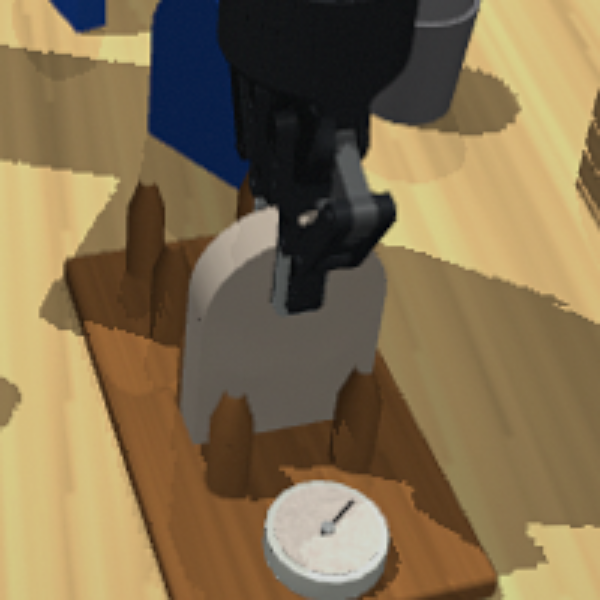

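The slab is between the pegs without contact. Going down the rest of the way (TCP about 0.098).

Emit:
send_rows:
  targets:
    - [0,0,-0.004,0,255]
    - [0,0,-0.004,0,255]
    - [0,0,-0.003,0,255]
    - [0,0,0,0,255]

```text
clock: 9.3
tcp_pos: [0.5719, -0.217, 0.0999]
orientation: [-0.0, 0.656, 0.755, -0.0]
wrist_force: [0.1, 0.3, -2.3]
finger_gap: 0.0214
```

Emit:
send_rows:
  targets:
    - [0,0,-0.002,0,255]
    - [0,0,-0.001,0,255]
    - [0,0,0,0,255]

```text
clock: 9.6
tcp_pos: [0.5722, -0.2171, 0.0972]
orientation: [-0.0, 0.656, 0.755, 0.0]
wrist_force: [-0.4, -1.2, -2.6]
finger_gap: 0.0219
```

Emit:
send_rows:
  targets:
    - [0,0,-0.001,0,255]
    - [0,0,-0.001,0,255]
    - [0,0,0,0,255]

```text
clock: 9.9
tcp_pos: [0.5724, -0.2172, 0.0967]
orientation: [0.001, 0.656, 0.755, 0.0]
wrist_force: [-2.3, 1.8, 5.6]
finger_gap: 0.0217
```

The wrist force rose to +5.6 N at 0.0967, so the slab is seated. Releasing and rising.

Emit:
send_rows:
  targets:
    - [0,0,0,0,180]
    - [0,0,0,0,120]
    - [0,0,0,0,60]
    - [0,0,0,0,0]
    - [0,0,0,0,0]
    - [0,0,0.02,0,0]
    - [0,0,0.04,0,0]
    - [0,0,0.04,0,0]
    - [0,0,0.035,0,0]
    - [0,0,0,0,0]

```text
clock: 10.9
tcp_pos: [0.5747, -0.2184, 0.2364]
orientation: [0.005, 0.656, 0.755, 0.001]
wrist_force: [1.2, 0.2, 0.2]
finger_gap: 0.0852
```

```bash
python3 -c "
from h import *
st()
d,P=cloud('side');cv2.imwrite('pics/g5.png',cv2.resize(d['img'][220:420,260:460,::-1],None,fx=3,fy=3))
hsv=cv2.cvtColor(d['img'],cv2.COLOR_RGB2HSV)
m=(hsv[...,1]<80)&(np.hypot(P[...,0]-.572,P[...,1]+.217)<.06)&(P[...,2]<.15)&(P[...,2]>.04)
q=P[m];print(cv2.minAreaRect(q[:,:2].astype(np.float32)*1000),np.percentile(q[:,2],[1,99]))
print(eyes.tip_of('arch_c','side'))
"
```

```text
t 10.9 tcp [ 0.5747 -0.2184  0.2364] yaw 98.03 j [-0.49  0.38  0.16  1.34  0.   -0.63] F [1.2 0.2 0.2] gap 0.0852
((573.0682983398438, -223.4265594482422), (84.96022033691406, 38.87607955932617), 9.764114379882812) [0.04164915 0.13510392]
[{'xyz': [0.3791, -0.1849, 0.0621], 'conf': 0.97}, {'xyz': [0.5073, 0.184, 0.0576], 'conf': 0.69}, {'xyz': [0.5873, 0.3323, 0.0614], 'conf': 0.63}, {'xyz': [0.5838, 0.0072, 0.0592], 'conf': 0.61}]
```

View pics/g5.png

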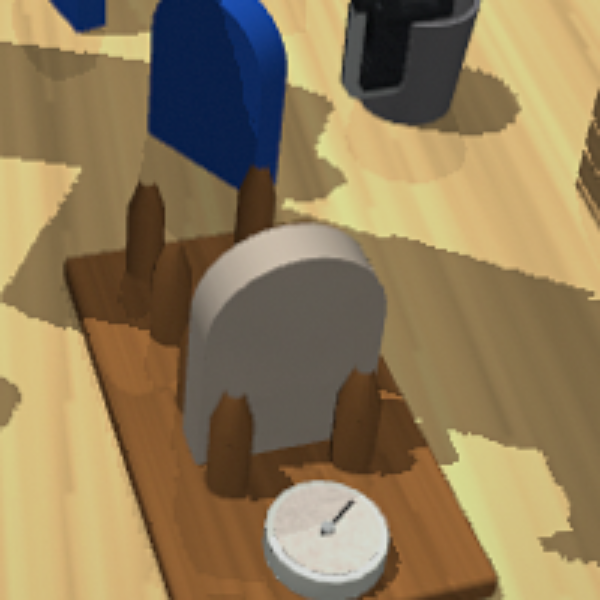

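The arch stands fully seated with its top at 135 mm. Next, the tall slab.

Emit:
send_rows:
  targets:
    - [0.0047,0.0355,0,-0.8,0]
    - [0.0047,0.0355,0,-0.8,0]
    - [0.0047,0.0355,0,-0.8,0]
    - [0.0047,0.0355,0,-0.8,0]
    - [0.0047,0.0355,0,-0.8,0]
    - [0.0047,0.0355,0,-0.8,0]
    - [0.0047,0.0355,0,-0.8,0]
    - [0.0047,0.0355,0,-0.8,0]
    - [0.0047,0.0355,0,-0.8,0]
    - [0.0047,0.0355,0,-0.8,0]
    - [0.0047,0.0355,0,-0.8,0]
    - [0.0047,0.0355,0,-0.8,0]

```text
clock: 12.2
tcp_pos: [0.6276, 0.2102, 0.2279]
orientation: [-0.001, 0.717, 0.697, -0.002]
wrist_force: [1.3, -0.1, -0.4]
finger_gap: 0.0854
```

Emit:
send_rows:
  targets:
    - [0,0,0,0,0]
    - [0,0,0,0,0]

```text
clock: 12.4
tcp_pos: [0.6276, 0.2095, 0.228]
orientation: [-0.001, 0.716, 0.698, -0.002]
wrist_force: [0.0, -0.7, -0.5]
finger_gap: 0.0848
```

Lower to TCP about 0.080 with a small correction.

Emit:
send_rows:
  targets:
    - [0.003,-0.001,0,0,0]
    - [0,0,-0.03,0,0]
    - [0,0,-0.03,0,0]
    - [0,0,-0.03,0,0]
    - [0,0,-0.03,0,0]
    - [0,0,-0.018,0,0]
    - [0,0,-0.01,0,0]
    - [0,0,0,0,0]

```text
clock: 13.2
tcp_pos: [0.6307, 0.2064, 0.0807]
orientation: [-0.001, 0.717, 0.697, -0.001]
wrist_force: [0.1, -0.7, -0.5]
finger_gap: 0.0856
```

```bash
python3 -c "
from h import *
st()
d,P=cloud('side');cv2.imwrite('pics/g6.png',cv2.resize(d['img'][60:260,220:480,::-1],None,fx=3,fy=3))
"
```

```text
t 13.2 tcp [0.6307 0.2064 0.0807] yaw 88.33 j [ 0.2   0.56  0.05  1.06 -0.    0.22] F [ 0.1 -0.7 -0.5] gap 0.0856
```

View pics/g6.png

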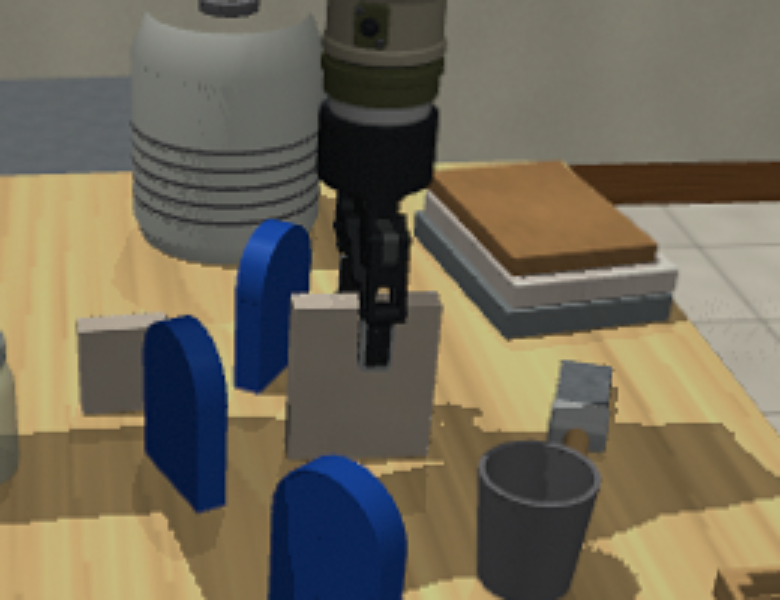

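Near finger at crop (375,345), centred on the tall slab's face, far finger behind it. Grip and lift.

Emit:
send_rows:
  targets:
    - [0,0,0,0,120]
    - [0,0,0,0,255]
    - [0,0,0,0,255]
    - [0,0,0,0,255]
    - [0,0,0,0,255]
    - [0,0,0,0,255]
    - [0,0,0,0,255]
    - [0,0,0,0,255]
  newtons: 40

```text
clock: 14.05
tcp_pos: [0.632, 0.2083, 0.0829]
orientation: [0.0, 0.717, 0.697, 0.001]
wrist_force: [-0.5, 1.9, 5.4]
finger_gap: 0.0218
```

Emit:
send_rows:
  targets:
    - [0,0,0.01,0,255]
    - [0,0,0.02,0,255]
    - [0,0,0.03,0,255]
    - [0,0,0.03,0,255]
    - [0,0,0.03,0,255]
    - [0,0,0.02,0,255]
    - [0,0,0.01,0,255]
    - [0,0,0,0,255]

```text
clock: 14.85
tcp_pos: [0.632, 0.2077, 0.2334]
orientation: [0.001, 0.717, 0.697, 0.001]
wrist_force: [0.2, 1.1, -3.4]
finger_gap: 0.0217
```

```bash
python3 -c "
from h import *
st()
d,P=cloud('side');cv2.imwrite('pics/g7.png',d['img'][:,:,::-1])
";python3 m.py
```

```text
t 14.85 tcp [0.632  0.2077 0.2334] yaw 88.41 j [ 0.2   0.5   0.32  1.4  -0.    0.22] F [ 0.2  1.1 -3.4] gap 0.0217
side rack fit n 5 yaw 8.57 c [ 0.5635 -0.1674] res 0.0076
   board rect ((568.5986328125, -198.59344482421875), (140.7462158203125, 241.76446533203125), 8.119632720947266)
top rack fit n 7 yaw 6.05 c [ 0.5629 -0.1688] res 0.0098
   board rect ((569.8372802734375, -198.03018188476562), (141.90476989746094, 241.4087677001953), 8.21961498260498)
held 2033 ((627.2107543945312, 197.88775634765625), (25.038219451904297, 102.72833251953125), 77.65478515625) z [0.1484 0.2276]
plane n [0.038 0.999 0.002] rms 0.002392355461095518 c [0.6271 0.1975 0.1887]
```

View pics/g7.png

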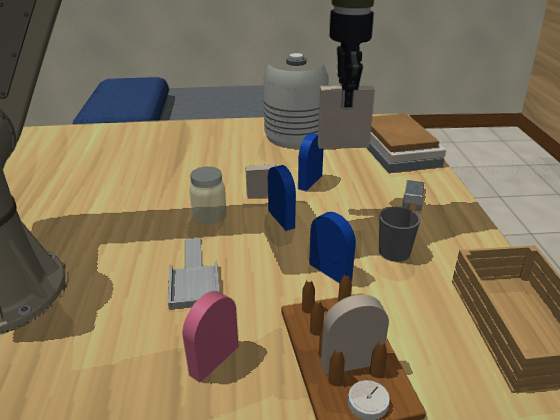

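Emit:
send_rows:
  targets:
    - [-0.0059,-0.0274,0,0.8,255]
    - [-0.0059,-0.0274,0,0.8,255]
    - [-0.0059,-0.0274,0,0.8,255]
    - [-0.0059,-0.0274,0,0.8,255]
    - [-0.0059,-0.0274,0,0.8,255]
    - [-0.0059,-0.0274,0,0.8,255]
    - [-0.0059,-0.0274,0,0.8,255]
    - [-0.0059,-0.0274,0,0.8,255]
    - [-0.0059,-0.0274,0,0.8,255]
    - [-0.0059,-0.0274,0,0.8,255]
    - [-0.0059,-0.0274,0,0.8,255]
    - [-0.0059,-0.0274,0,0.8,255]

```text
clock: 16.25
tcp_pos: [0.5597, -0.1218, 0.2309]
orientation: [-0.001, 0.656, 0.755, -0.0]
wrist_force: [0.2, -0.7, -2.0]
finger_gap: 0.0218
```

Emit:
send_rows:
  targets:
    - [0,0,0,0,255]
    - [0,0,-0.02,0,255]
    - [0,0,-0.02,0,255]
    - [0,0,-0.02,0,255]
    - [0,0,0,0,255]
    - [0,0,0,0,255]

```text
clock: 16.85
tcp_pos: [0.5602, -0.1203, 0.1717]
orientation: [-0.001, 0.656, 0.755, -0.0]
wrist_force: [1.0, 0.4, -1.9]
finger_gap: 0.0215
```

```bash
python3 -c "
from h import *
st()
d,P=cloud('side');cv2.imwrite('pics/g8.png',d['img'][:,:,::-1])
";python3 m.py
```

```text
t 16.85 tcp [ 0.5602 -0.1203  0.1717] yaw 98.05 j [-0.35  0.33 -0.07  1.17  0.   -0.49] F [ 1.   0.4 -1.9] gap 0.0215
side rack fit n 4 yaw 12.9 c [ 0.5583 -0.1689] res 0.015
   board rect ((568.6943359375, -198.66465759277344), (140.566650390625, 242.090576171875), 8.006488800048828)
top rack fit n 5 yaw 3.97 c [ 0.561  -0.1699] res 0.0138
   board rect ((568.45263671875, -196.59178161621094), (139.18850708007812, 239.72068786621094), 7.0839152336120605)
held 3077 ((559.6276245117188, -131.8119354248047), (23.675783157348633, 102.04692840576172), 87.29769134521484) z [0.0918 0.1707]
plane n [ 0.111 -0.994 -0.002] rms 0.002585848411954969 c [ 0.5577 -0.1317  0.1322]
```

View pics/g8.png

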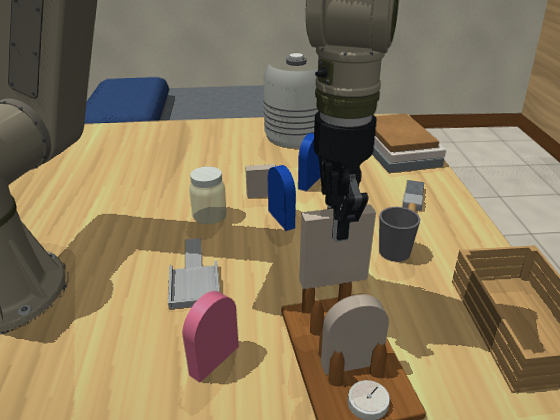

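Aligned: the TCP is at rack y = 48.4 mm. Lowering.

Emit:
send_rows:
  targets:
    - [0,-0.0005,0,0,255]
    - [0,0,-0.01,0,255]
    - [0,0,-0.01,0,255]
    - [0,0,-0.01,0,255]
    - [0,0,-0.01,0,255]
    - [0,0,-0.01,0,255]
    - [0,0,-0.01,0,255]
    - [0,0,0,0,255]

```text
clock: 17.85
tcp_pos: [0.5596, -0.121, 0.1103]
orientation: [-0.002, 0.656, 0.755, -0.001]
wrist_force: [-0.4, 0.7, -2.0]
finger_gap: 0.0216
```

Emit:
send_rows:
  targets:
    - [0,0,-0.004,0,255]
    - [0,0,-0.004,0,255]
    - [0,0,-0.003,0,255]
    - [0,0,0,0,255]

```text
clock: 18.25
tcp_pos: [0.5606, -0.1214, 0.101]
orientation: [-0.0, 0.656, 0.755, -0.0]
wrist_force: [-0.2, -0.6, -2.7]
finger_gap: 0.0213
```

Emit:
send_rows:
  targets:
    - [0,0,-0.002,0,255]
    - [0,0,-0.001,0,255]
    - [0,0,0,0,255]

```text
clock: 18.55
tcp_pos: [0.5607, -0.1214, 0.0983]
orientation: [-0.0, 0.656, 0.755, 0.0]
wrist_force: [-0.9, -0.0, -2.2]
finger_gap: 0.0214
```

Emit:
send_rows:
  targets:
    - [0,0,-0.001,0,255]
    - [0,0,-0.001,0,255]
    - [0,0,0,0,255]

```text
clock: 18.85
tcp_pos: [0.5609, -0.1215, 0.0979]
orientation: [0.001, 0.656, 0.755, 0.0]
wrist_force: [-3.7, 0.8, 8.0]
finger_gap: 0.0215
```

Seated (8 N). Release and rise.

Emit:
send_rows:
  targets:
    - [0,0,0,0,180]
    - [0,0,0,0,120]
    - [0,0,0,0,60]
    - [0,0,0,0,0]
    - [0,0,0,0,0]
    - [0,0,0.02,0,0]
    - [0,0,0.04,0,0]
    - [0,0,0.04,0,0]
    - [0,0,0.04,0,0]
    - [0,0,0.02,0,0]
    - [0,0,0,0,0]

```text
clock: 19.95
tcp_pos: [0.5626, -0.122, 0.2601]
orientation: [0.003, 0.656, 0.755, 0.001]
wrist_force: [-0.8, -0.5, -0.8]
finger_gap: 0.0853
```

Emit:
send_rows:
  targets:
    - [-0.01,0.04,0.02,0,0]
    - [-0.01,0.04,0.01,0,0]
    - [-0.01,0.04,0,0,0]
    - [-0.01,0.04,0,0,0]
    - [-0.01,0.04,0,0,0]
    - [0,0,0,0,0]
    - [0,0,0,0,0]

```text
clock: 20.65
tcp_pos: [0.5101, 0.0794, 0.2851]
orientation: [-0.001, 0.655, 0.756, -0.001]
wrist_force: [0.2, -1.5, 1.2]
finger_gap: 0.0851
```

Run:
```python
from h import *
st()
w=np.radians(8.05);R=np.array([[np.cos(w),-np.sin(w)],[np.sin(w),np.cos(w)]]);c0=np.array([.565,-.1685])
for c in("side","top"):
    d,P=cloud(c);cv2.imwrite(f'pics/f_{c}.png',d['img'][:,:,::-1])
    hsv=cv2.cvtColor(d['img'],cv2.COLOR_RGB2HSV)
    L=(P[...,:2]-c0)@R
    for n,y in(("arch",-.048),("tall",.048)):
        m=(hsv[...,1]<80)&(abs(L[...,1]-y)<.03)&(abs(L[...,0])<.07)&(P[...,2]>.085)&(P[...,2]<.15)
        q=L[m]
        if len(q)>10: print(c,n,m.sum(),cv2.minAreaRect(q.astype(np.float32)*1000),np.percentile(P[m][:,2],[1,99]).round(4))
    for n in("arch_c","tall_c","short_c"):
        print(n,[((R.T@(np.array(q["xyz"][:2])-c0)).round(3) if n!="short_c" else 0,np.round(q["xyz"],4),round(q["conf"],2)) for q in eyes.tip_of(n,c)])
```

```text
t 20.65 tcp [0.5101 0.0794 0.2851] yaw 98.17 j [-0.    0.19  0.01  1.4  -0.   -0.14] F [ 0.2 -1.5  1.2] gap 0.0851
side arch 2150 ((0.0482177734375, -49.01469039916992), (84.39675903320312, 26.567365646362305), 0.4698801040649414) [0.0856 0.1353]
side tall 2438 ((0.4793052673339844, 46.121368408203125), (25.717233657836914, 100.63275146484375), 89.15839385986328) [0.0858 0.1354]
arch_c [(array([0.043, 0.173]), array([0.5836, 0.0086, 0.0605]), 0.85), (array([-0.006,  0.356]), array([0.5095, 0.1833, 0.0575]), 0.72), (array([0.088, 0.494]), array([0.5833, 0.3331, 0.0611]), 0.68), (array([-0.186,  0.011]), array([ 0.3793, -0.1837,  0.0588]), 0.65), (array([ 0.002, -0.053]), array([ 0.5747, -0.2209,  0.0741]), 0.64)]
tall_c [(array([0.008, 0.046]), array([ 0.5663, -0.1222,  0.0762]), 0.83)]
short_c [(0, array([0.4722, 0.2847, 0.0367]), 0.82)]
arch_c []
tall_c []
short_c []
```

View pics/f_side.png

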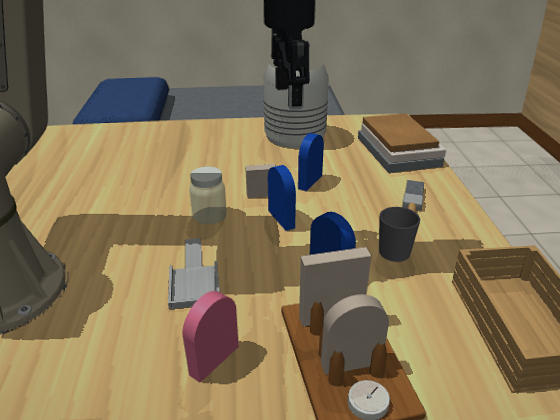

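View pics/f_top.png

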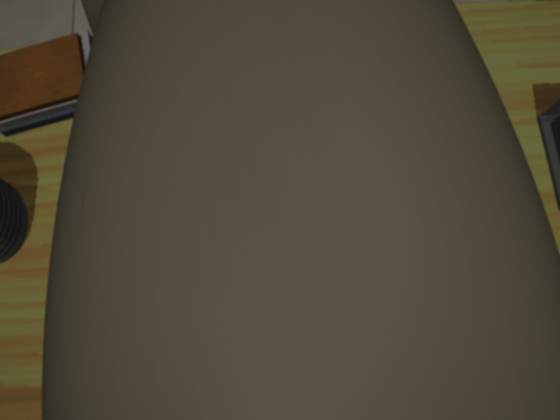

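Both slabs stand in their end slots with tops at 135 mm. The arch is at side (355,335) and the tall slab at (333,290). The short slab is unmoved at (258,181), and the arm is clear. The top camera is blocked by the arm and shows nothing useful. Handing in.

```bash
python3 -c "
from workcell import ticket
print(ticket.hand_in())"
```

```text
the job is handed in; nothing more can be done
None
```

I stood the off-white arched slab in the end slot beside the hygrometer and the tall square slab in the opposite end slot, then handed the job in. `hand_in` reports no verdict. The middle slot is empty, and the arm finished at about 21 s, clear of everything.

The last checks are from the side camera:

| Slab | Along the slot (rack x) | Across the slot (rack y) | Target rack y | Top above shelf | Yaw off rack line |
|---|---|---|---|---|---|
| Arched | 0 mm | about -49 mm | -48 mm | 135 mm | under 1° |
| Tall | 0 mm | about +46 mm | +48 mm | 135 mm | under 1° |

- **Seating:** a 120 mm slab fully down on the 15 mm board should top out at 135 mm, and both do. The wrist force also showed each one touching the board just before release.
- **Short slab:** the network finds it at (0.472, 0.285), within a few millimetres of where it started.
- **Disagreements:** the networks put the arch at rack y -53 mm and the tall slab at rack x +8 mm. Both are still inside tolerance.
- **Not checked:** the arm was blocking the top camera at the end, so the final positions were not confirmed from above.

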